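Clear the jarrito off the air slide and push the slide to its click stop

ROBOT

A 6-joint arm with a two-finger parallel gripper is mounted at the origin on the work surface. World frame = base frame: x ahead of the robot, y to its left, z up, the work surface at z = 0. Lengths are in m, angles in rad, forces in N, time in s.
With the tool pointing down it reaches from about 0.35 to 0.925 m from the base axis. Payload 6.4 kg.
Tool frame: the origin (TCP) lies at the very end of the fingers, on their centre line; the grasp point (between the pads) lies 19 mm behind it (bot.grip_point_offset is the distance from the TCP to the grasp point, in m); z points along the fingers, y is the line along which they close (so a half turn about z gives the same grasp; the last joint's range is limited). The gripper opens to 85 mm and grips with 20 to 120 N. Pads are 22 mm wide; open, the fingers measure 114 mm over their backs; the gripper's body (76 mm by 85 mm) begins 54 mm behind the grasp point. The pads swing forward as they close: fully open they stand 13 mm farther back than shut.
Start: joints at [-1.427, 0.245, 1.558, -0, 1.339, -0.174], TCP at [0.203, -0.617, 0.209] pointing down, gripper open.
Joint ranges: [-3.13, 3.13], [-1.02, 2.26], [0.13, 2.54], [-0.95, 4.09], [0.21, 2.88], [-2.74, 2.74]. Speed limits (rad/s): [2.57, 2.57, 3.14, 3.14, 3.14, 3.14].

INTERFACE

Orientations are given as a unit quaternion [w, x, y, z].
In Python, from rig import bot gives the robot as it stands. Calls block until the motion is done:
- bot.goto(position, orientation): joint-space move of the TCP to a pose.
- bot.move_straight(position, ori=None, velocity=0.15): straight line of the TCP; ori=None keeps the orientation; velocity is the mean speed in m/s.
- bot.movej(angles): joint-space move.
- bot.grip(opening): finger opening in m; the grip force is fixed at half the most; returns when the fingers have stopped.
- bot.wait(seconds).
- bot.inverse_kinematics(position, orientation): joint angles nearest the present ones, or None.
- bot.get_state(): the state.
- bot.snapshot(name): name is "scene" or "top" or "wrist"; returns the picture (384x512x3 uint8, red, green, blue); there is no depth.
- bot.calibration(name): a dict with "camera_matrix" (3x3 intrinsics, pixels), "camera_from_world" (4x4, takes a point from world to camera coordinates). Camera axes: x right, y down, z forward; pixel columns grow to the right and rows downward; lengths in m; the calibration is good to about 2 mm. A picture is of the moment at which its call begins: read the wrist's pose just before it. calibration takes no time and is no camera call; for the wrist camera it gives the pose at the moment of the call.
A pose or a line that the arm cannot do raises bot.IKError and nothing moves.
- bot.job_done(): hands the job in; it is judged then, once.
Trained networks look in the newest picture that a camera, given by its name, has taken for a name from the list of things; names that differ only in an ending like _2 or _b are one class to them, and where a whole thing is asked for, a point or a joint stands for the part that bears it (a point fixed in the world has none). Each returns a list of dicts, best first, with "p" (0 to 1); they miss things now and then, are a little off and sometimes report something else, mostly with a low value. They report only what shows in the picture. A call takes as long as a camera call.
- bot.find_in(target, camera): "box" ([left, top, right, bottom] in pixels, round what is visible of it).
- bot.spot_point(target, camera): "uv" ([column, row] in pixels: a listed point, or the origin of a listed thing).
The state is a dict: "t": time; "q": joint angles; "qvel": joint speeds; "joint_efforts": joint torques, N m; "tcp_pos": TCP position; "tool_rot": TCP orientation; "ft_force": force on the tool from outside, world axes, zero at the start; "ft_torque": the same for the moment, N m; "finger_gap": finger opening in m; "grip_force": force on a finger pad.
Only numpy, scipy, OpenCV 4.12 (cv2) and the standard library are available. Lean on these libraries where they do the work, as an engineer would, in place of code of your own. Each camera call takes 0.05 s, during which the arm holds its last target. There are 200 camera calls.

TASK

The fire is drawing too hard for tortillas. Someone has set the brown jarrito down in the way of the stove's air slide: push it sideways, upright, until it stands wholly on the black hob plate. Then push the air slide towards the brass marks, until its catch drops into the click stop, and no farther, as beyond it the air is shut and the fire smothers; use fingertips only, gently, grip or lift nothing (the catch knob neither), and leave everything else where it is.

Things in the scene. Friction and masses are not known exactly. Their poses are not given: they have to be found in the camera images.
- stove: wood-fired range cooker on the floor at the table's right end. Cream enamelled top, 600 mm (x) by 755 mm (y), 100 mm above the table. Origin: on the top surface, on the air slide's centre line, under the slide's middle when fully open. x: along the slide's travel, away from the robot; y: left (the top ends 55 mm left of the line); z up. All on top is flush
- slide_mid (a point): middle of the air slide's carriage, a steel block 54 mm long (x), 40 mm wide (y), 26 mm high, its underside 2 mm and this point 15 mm above the stove's top. On its middle it carries a black pull knob, 23 mm in diameter, from 36 to 58 mm above the stove's top. Its end faces across the travel are free and flat for a fingertip
- air_slide (a joint): travel of the slide along the stove's x, in m: 0 open, 0.105 at the click stop, 0.155 shut. It rubs with about 2 N. At the click stop the push falls to nothing for some mm as the slide runs ahead into it by itself; pushed on against the stop's far side the push rises and at about 10 N the slide breaks out towards shut. Let go within 3 mm of the stop it settles into it
- catch_knob (a joint): height of the slide's spring catch in m, read at the black pull knob: 0 (within 1 mm) while its roller rides on the strip, about -0.005 when dropped in the click stop, above 0 when the knob is lifted
- click_stop (a point): the click stop: a hole 12 mm wide in the steel strip on the slide's line, level with the stove's top, with a brass rim and a brass index mark 16 mm long on each side of the strip. The slide is home when its middle, with a brass line on each side face, stands here
- jarrito_mid (a point): middle of the jarrito, 33 mm above its foot: brown glazed cup with a pale line, 66 mm high, about 0.3 kg, foot 62 mm, belly 76 mm in diameter (widest 24 mm above the foot), rim 68 mm. Its loop handle reaches 64 mm out along this point's x axis, away from the robot or to the right, never left or back. It stands on the slide's line, beyond the slide
- tongs: stainless tongs clipped shut, 285 mm long, 35 mm wide, 20 mm high, lying on the hob plate along the stove's x, about 200 mm to the right of the slide's line; origin under the middle; leave alone
- salt_cup: terracotta cup 68 mm in diameter, 55 mm high, on the enamel beyond the far end of the slide; origin under its centre; leave alone
- press: grey aluminium tortilla press, plates 200 mm in diameter, about 60 mm high, on the table; origin under its centre; leave alone
- board: round wooden board 240 mm in diameter, 18 mm thick, with a short handle, on the table; origin under its centre; leave alone
- lid: orange silicone lid 190 mm in diameter, 28 mm high, with a flip-top spout, on the table; origin under its centre; leave alone
- masa_bowl: brown bowl 140 mm in diameter, 65 mm high, on the table; origin under its centre; leave alone
- plate_edge (a point): point on the left edge of the flush black cast-iron hob plate, level with the click stop and 40 mm to the right (stove's -y) of the slide's line; the edge runs parallel to the line, the plate lies to the right of it. It is flush with the enamel and the slide's steel strip (245 by 44 mm), so a cup slides over them freely

How it is judged:
On the way, in this order (a step that is already met when the one before it is completed fails the run):
1. the jarrito stands wholly on the black hob plate (y of jarrito_mid in the frame of stove below -0.065 m and angle between jarrito_mid's own z axis and vertical below 0.1 rad), for 0.2 s.
2. the slide's catch has dropped into the click stop (value of joint air_slide between 0.1015 and 0.1085 m and value of joint catch_knob below -0.003 m), for 0.2 s.
At the end, for the whole second after the job is handed in: The slide stands within 3.5 mm of the click stop with its catch dropped in (at least 3 mm), and the jarrito stands upright, still, on the hob, its middle at least 65 mm to the right of the slide's line (foot wholly on the black plate) (all of step 1 and all of step 2 and z of jarrito_mid in the frame of stove between 0.028 and 0.039 m and linear speed of jarrito below 0.02 m/s); the robot touches nothing.
It fails at once if the slide is pushed on through the click stop (more than 13 mm past it) (value of joint air_slide above 0.118 m).
It fails at once if the catch knob or the jarrito is lifted (value of joint catch_knob above 0.004 m or z of jarrito_mid in the frame of stove above 0.05 m).
It fails at once if the slide (over 20 N) or the jarrito (over 30 N) is gripped or shoved hard (contact force between the fingers and air_slide above 20 N or contact force between the fingers and jarrito above 30 N).
It fails at once if the jarrito tips, or the slide is driven into it (angle between jarrito_mid's own z axis and vertical above 0.4 rad or contact force between air_slide and jarrito above 0.5 N).
It fails at once if another thing is moved by more than 15 mm (distance of any of tongs, salt_cup, press, board, lid, masa_bowl from where it was at the start of the episode above 0.015 m).
It also fails if it takes over 51 s, if anything falls off the work surface, if the arm or the gripper's body presses on something with over 40 N, if the wrist force passes 120 N, or if a joint passes its speed limit or range.

## Working session

There is one attempt and no reset: what is moved stays moved. The work goes in short steps, each a Python script; the robot and the scene stay as the last script left them, time stands still between calls to the robot, and variables do not carry over. Pictures are saved under pics/ and viewed, at most 10 in all, crops included, and the job is handed in when it is done.

```bash
mkdir -p pics && ls
cat > h.py <<'E'
import numpy as np, cv2
from rig import bot
def ray(cam,uv,z):
    c=bot.calibration(cam);K=np.array(c["camera_matrix"]);T=np.array(c["camera_from_world"])
    R,t=T[:3,:3],T[:3,3];o=-R.T@t;d=R.T@np.linalg.inv(K)@np.array([uv[0],uv[1],1.])
    return o+d*(z-o[2])/d[2]
def save(cam,name,crop=None):
    im=bot.snapshot(cam)
    cv2.imwrite('pics/'+name,cv2.cvtColor(im,cv2.COLOR_RGB2BGR));return im
E
python3 - <<'E'
from h import *
np.set_printoptions(precision=4,suppress=True)
ims=[]
Z={'slide_mid':.115,'click_stop':.1,'jarrito_mid':.133,'plate_edge':.1,'stove':.1,'tongs':.1,'salt_cup':.1}
for c in ('scene','top','wrist'):
    im=save(c,c+'.png');ims.append(im)
    for n,z in Z.items():
        r=bot.spot_point(n,c)
        for k in r[:2]: print(c,n,round(k['p'],2),np.round(k['uv'],1),ray(c,k['uv'],z))
s=bot.get_state();print(s['t'],s['tcp_pos'],s['tool_rot'],s['finger_gap'])
E
```

```text
pics
scene slide_mid 0.59 [168.2 193.6] [ 0.4184 -0.2288  0.115 ]
scene click_stop 0.88 [184.4 208.1] [ 0.4888 -0.228   0.1   ]
scene jarrito_mid 0.74 [187.9 207. ] [ 0.5115 -0.2294  0.133 ]
scene jarrito_mid 0.32 [183.6 210.3] [ 0.5099 -0.2464  0.133 ]
scene plate_edge 0.66 [173.5 219.9] [ 0.4938 -0.2803  0.1   ]
scene stove 0.67 [163.5 188.6] [ 0.3835 -0.2202  0.1   ]
scene tongs 0.68 [133.1 245.8] [ 0.4668 -0.4207  0.1   ]
scene salt_cup 0.95 [229.4 243.5] [ 0.6811 -0.2273  0.1   ]
top slide_mid 0.58 [316.4 242.9] [ 0.411  -0.2319  0.115 ]
top click_stop 0.86 [314.5 220.9] [ 0.4859 -0.2302  0.1   ]
top jarrito_mid 0.92 [317.7 215.2] [ 0.5029 -0.2371  0.133 ]
top jarrito_mid 0.22 [234.1 231.7] [0.4539 0.0433 0.133 ]
top plate_edge 0.64 [323.8 223.3] [ 0.477  -0.2616  0.1   ]
top stove 0.63 [315.  250.8] [ 0.3846 -0.2282  0.1   ]
top tongs 0.73 [372.7 222.3] [ 0.4768 -0.4281  0.1   ]
top salt_cup 0.79 [312.4 164.7] [ 0.6802 -0.2301  0.1   ]
1.2 [ 0.2032 -0.6175  0.209 ] [ 0.      0.9874  0.1583 -0.    ] 0.08530983875937992
```

Run:
```python
import cv2
a=cv2.imread('pics/scene.png')[120:320,80:300];b=cv2.imread('pics/top.png')[130:300,250:430]
cv2.imwrite('pics/a.png',cv2.resize(a,None,fx=3,fy=3,interpolation=2)[:600]);cv2.imwrite('pics/b.png',cv2.resize(b,None,fx=3.5,fy=3.5,interpolation=2))
```

```text
(no output)
```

View pics/a.png

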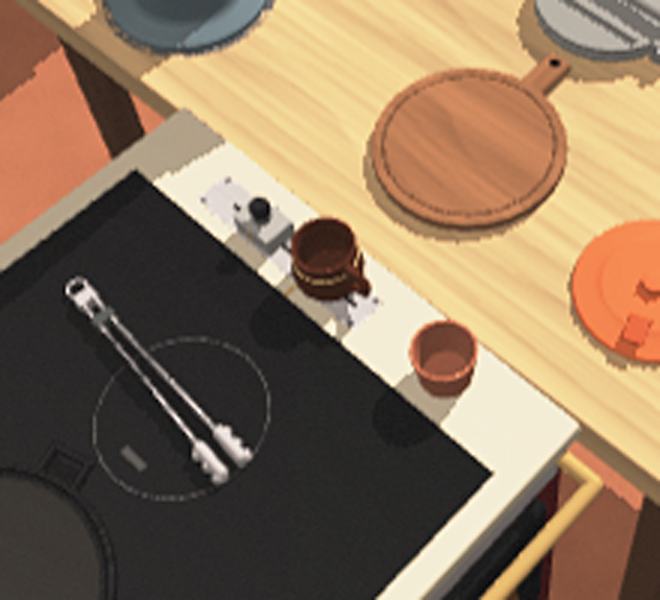

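View pics/b.png

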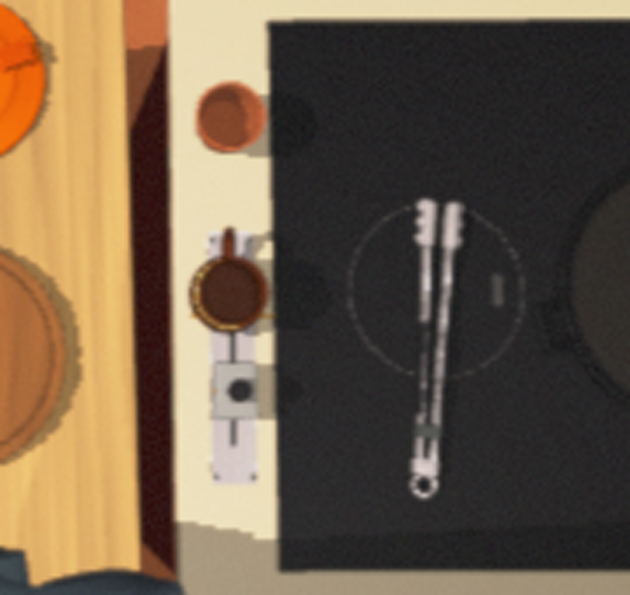

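The scene view shows the slide's carriage at about (265,225) with the jarrito beyond it at (327,258), its handle pointing away from the robot. The top view agrees: slide (237,390), jarrito (228,292), salt cup (230,117), and plate edge running from (280,570) to (268,25). The cup's left side is free. I'll push it with two slightly opened fingers, which keep it centred.

```bash
cat >> h.py <<'E'
def Q(deg):  # pointing down; deg=2a, tool y=(sin,-cos)
    a=np.radians(deg)/2;return [0,np.cos(a),np.sin(a),0]
E
python3 - <<'E'
from h import *
np.set_printoptions(precision=4,suppress=True)
p=[ray('top',(250+u/3.5,130+v/3.5),.1) for u,v in((280,570),(268,25),(173,430),(169,60),(211,480),(256,480),(208,235))]
for x in p: print(x)
print('edge yaw',np.arctan2(*(p[1]-p[0])[[1,0]]))
T=np.array(bot.calibration('wrist')['camera_from_world']);s=bot.get_state()
w,x,y,z=s['tool_rot'];from scipy.spatial.transform import Rotation as R
Rt=R.from_quat([x,y,z,w]).as_matrix();print('cam in tool',Rt.T@(-T[:3,:3].T@T[:3,3]-s['tcp_pos']))
for d in(90,-90,0,180):
  for P in((.507,-.14,.112),(.507,-.28,.112),(.35,-.23,.109)):
    print(d,P,bot.inverse_kinematics(list(P),Q(d)))
E
```

```text
[ 0.2436 -0.2733  0.1   ]
[ 0.7762 -0.2828  0.1   ]
[ 0.3788 -0.1753  0.1   ]
[ 0.7431 -0.1834  0.1   ]
[ 0.3302 -0.2103  0.1   ]
[ 0.3293 -0.2536  0.1   ]
[ 0.5677 -0.2158  0.1   ]
edge yaw -0.017920614412059905
cam in tool [ 0.0728 -0.0002 -0.1647]
90 (0.507, -0.14, 0.112) [-0.4852  0.0677  1.9465 -0.      1.1274 -0.4852]
90 (0.507, -0.28, 0.112) [-0.7002  0.1887  1.8122 -0.      1.1407 -0.7002]
90 (0.35, -0.23, 0.109) [-0.8536 -0.2037  2.2082 -0.      1.137  -0.8536]
-90 (0.507, -0.14, 0.112) [-0.4852  0.0677  1.9465 -0.      1.1274  2.6564]
-90 (0.507, -0.28, 0.112) [-0.7002  0.1887  1.8122 -0.      1.1407  2.4414]
-90 (0.35, -0.23, 0.109) [-0.8536 -0.2037  2.2082 -0.      1.137   2.288 ]
0 (0.507, -0.14, 0.112) [-0.4852  0.0677  1.9465 -0.      1.1274  1.0856]
0 (0.507, -0.28, 0.112) [-0.7002  0.1887  1.8122 -0.      1.1407  0.8706]
0 (0.35, -0.23, 0.109) [-0.8536 -0.2037  2.2082 -0.      1.137   0.7172]
180 (0.507, -0.14, 0.112) [-0.4852  0.0677  1.9465 -0.      1.1274 -2.056 ]
180 (0.507, -0.28, 0.112) [-0.7002  0.1887  1.8122 -0.      1.1407 -2.271 ]
180 (0.35, -0.23, 0.109) [-0.8536 -0.2037  2.2082 -0.      1.137  -2.4244]
```

Run:
```python
from h import *
np.set_printoptions(precision=3,suppress=True)
st=bot.get_state;x=.507
bot.goto([x,-.145,.23],Q(90));bot.grip(.042)
f0=np.array(st()['ft_force'])
bot.move_straight([x,-.145,.113],velocity=.1)
for y in(-.175,-.19,-.21,-.235,-.26):
    bot.move_straight([x,y,.113],velocity=.05)
    s=st();print(y,s['t'],s['tcp_pos'],s['ft_force']-f0,s['finger_gap'])
im=save('top','c1.png');r=bot.spot_point('jarrito_mid','top')
for k in r[:2]:print(k['p'],ray('top',k['uv'],.133))
s1=save('scene','c2.png');r=bot.spot_point('jarrito_mid','scene')
for k in r[:2]:print(k['p'],ray('scene',k['uv'],.133))
cv2.imwrite('pics/c.png',cv2.resize(np.vstack([im[150:280,250:430],s1[140:270,90:270]])[:,:,::-1],None,fx=2.3,fy=2.3,interpolation=2))
```

```text
-0.175 5.7917 [ 0.507 -0.175  0.113] [-0.964 -0.137  0.378] 0.04170190563229808
-0.19 6.2417 [ 0.507 -0.19   0.113] [ 0.014 -0.031  0.005] 0.04187519462842233
-0.21 6.7917 [ 0.507 -0.211  0.113] [-0.751  0.339  0.324] 0.04180640372458712
-0.235 7.4417 [ 0.507 -0.235  0.113] [ 0.1   -0.27   0.079] 0.042052058661934566
-0.26 8.0917 [ 0.507 -0.26   0.113] [-0.037  0.379 -0.608] 0.04204543334936538
0.67 [ 0.514 -0.298  0.133]
0.64 [ 0.481 -0.428  0.133]
```

View pics/c.png

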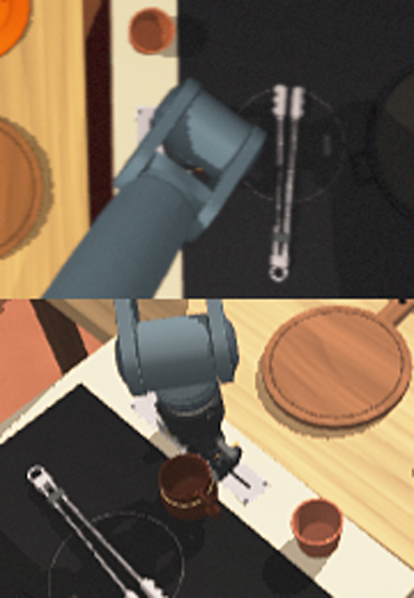

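The cup is upright, nested between the fingers and already mostly on the black plate (cup at about (188,485) in the lower view). I'll push it the rest of the way, back off and check.

Run:
```python
from h import *
np.set_printoptions(precision=4,suppress=True)
st=bot.get_state;x=.507
bot.move_straight([x,-.284,.113],velocity=.04)
bot.move_straight([x,-.225,.113],velocity=.08)
bot.move_straight([x,-.2,.25],velocity=.2)
bot.goto([.33,-.236,.27],Q(-1)); bot.grip(0)
bot.wait(.3)
ims=[]
for c in('top','scene','wrist'):
    im=save(c,'d_%s.png'%c);ims.append(im)
    for n,z in(('jarrito_mid',.133),('slide_mid',.115),('click_stop',.1),('stove',.1),('plate_edge',.1)):
        for k in bot.spot_point(n,c)[:1]:print(c,n,round(k['p'],2),np.round(k['uv']),ray(c,k['uv'],z))
s=st();print(s['t'],s['tcp_pos'],s['finger_gap'],s['ft_force'])
```

```text
top jarrito_mid 0.89 [344. 214.] [ 0.5043 -0.3251  0.133 ]
top slide_mid 0.64 [318. 243.] [ 0.4119 -0.2359  0.115 ]
top click_stop 0.56 [316. 221.] [ 0.4855 -0.2336  0.1   ]
top stove 0.64 [315. 253.] [ 0.3759 -0.2269  0.1   ]
top plate_edge 0.91 [323. 222.] [ 0.4819 -0.258   0.1   ]
scene jarrito_mid 0.78 [166. 229.] [ 0.5184 -0.3266  0.133 ]
scene slide_mid 0.52 [184. 208.] [ 0.4952 -0.2334  0.115 ]
scene click_stop 0.61 [185. 212.] [ 0.5002 -0.2353  0.1   ]
scene stove 0.96 [164. 191.] [ 0.3921 -0.2268  0.1   ]
scene plate_edge 0.72 [176. 218.] [ 0.4945 -0.2707  0.1   ]
wrist slide_mid 0.94 [251.  78.] [ 0.4207 -0.2308  0.115 ]
wrist click_stop 0.82 [255.   0.] [ 0.4905 -0.2351  0.1   ]
wrist stove 0.69 [253. 116.] [ 0.3848 -0.2313  0.1   ]
wrist plate_edge 0.67 [289.   0.] [ 0.4899 -0.2675  0.1   ]
13.6083 [ 0.33  -0.236  0.27 ] 1.9318866153174303e-05 [-0.8347  0.0112  0.0431]
```

View pics/d_wrist.png

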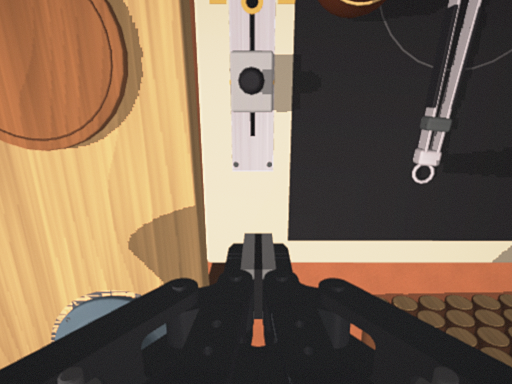

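The wrist view shows the carriage at columns 231–273, rows 51–112, the click stop's brass rim at about (253,3), and the fingers on the slide's line. The cup stands at y ≈ -0.325 (stove y about -0.09), so it's wholly on the plate. Next I'll push the slide to about 15 mm short of the stop and look again.

Run:
```python
from h import *
np.set_printoptions(precision=4,suppress=True)
st=bot.get_state
bot.move_straight([.35,-.233,.16],velocity=.2)
# previous wrist picture's pose is gone; measure again here after descent
bot.move_straight([.35,-.233,.11],velocity=.1)
bot.wait(.2);f0=np.array(st()['ft_force'])
for x in(.37,.385,.40,.42,.435):
    bot.move_straight([x,-.233-.018*(x-.38),.11],velocity=.04)
    bot.wait(.1);s=st();print(x,s['tcp_pos'],s['ft_force']-f0)
im=save('wrist','e.png')
for n,z in(('slide_mid',.115),('click_stop',.1)):
    for k in bot.spot_point(n,'wrist')[:1]:print(n,round(k['p'],2),np.round(k['uv'],1),ray('wrist',k['uv'],z))
print(st()['t'])
```

```text
0.37 [ 0.3699 -0.2327  0.1099] [0.9951 0.1583 0.1953]
0.385 [ 0.3849 -0.233   0.1099] [ 0.8145  0.2511 -0.1107]
0.4 [ 0.4003 -0.2334  0.1101] [ 0.2726 -0.3301 -0.5532]
0.42 [ 0.4203 -0.2337  0.1101] [ 0.7691  0.1221 -0.8205]
0.435 [ 0.4353 -0.234   0.11  ] [ 0.7854 -0.5653 -1.2357]
slide_mid 0.55 [253.6 196.7] [ 0.4579 -0.2317  0.115 ]
click_stop 0.95 [254.5 133.2] [ 0.4895 -0.2326  0.1   ]
18.6917
```

View pics/e.png

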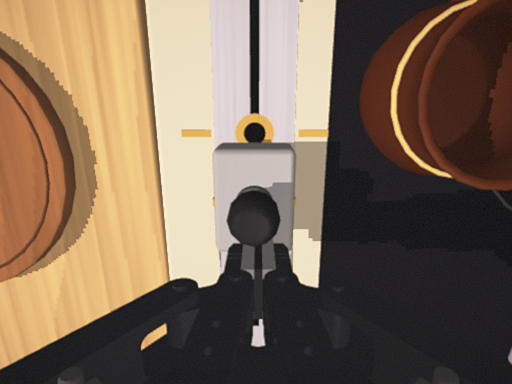

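The wrist view shows the fingertips behind the carriage and the brass marks at row 133. The carriage's front edge is at about row 150 and its side lines at about row 202. The cup is clear to the right.

Run:
```python
from h import *
np.set_printoptions(precision=4,suppress=True)
im=cv2.imread('pics/e.png')
g=cv2.cvtColor(im,cv2.COLOR_BGR2GRAY).astype(int)
print(g[138:164,230:250].mean(1).round())   # front edge
hsv=cv2.cvtColor(im,cv2.COLOR_BGR2HSV);o=(abs(hsv[...,0].astype(int)-20)<8)&(hsv[...,1]>120)
for c0,c1 in((180,211),(298,328),(211,217),(293,299)):
    r,c=np.nonzero(o[110:225,c0:c1]);print(c0,len(r),r.mean()+110 if len(r) else 0, (r.min()+110,r.max()+110) if len(r) else 0)
print('marks',ray('wrist',(254,133),.1))
for v in(142,146,150,154):print('front top',v,ray('wrist',(254,v),.128)[0]-.027)
for v in(200,202,204):print('line',v,ray('wrist',(213,v),.115),ray('wrist',(213,v),.125)[0])
```

```text
[160. 164. 174. 185. 151.  95.  81.  83.  84.  85.  93. 116. 141. 156.
 166. 175. 185. 193. 196. 195. 196. 196. 196. 195. 196. 195.]
180 198 133.0151515151515 (np.int64(130), np.int64(136))
298 203 133.0 (np.int64(130), np.int64(136))
211 9 202.55555555555554 (np.int64(199), np.int64(205))
293 14 202.0 (np.int64(199), np.int64(205))
marks [ 0.4896 -0.2324  0.1   ]
front top 142 0.46141016919702615
front top 146 0.459561341502102
front top 150 0.4576991916371448
front top 154 0.45582357508736404
line 200 [ 0.4564 -0.2101  0.115 ] 0.45960984034723495
line 202 [ 0.4553 -0.21    0.115 ] 0.4585628206903418
line 204 [ 0.4542 -0.21    0.115 ] 0.45751183547409335
```

Run:
```python
from h import *
np.set_printoptions(precision=4,suppress=True)
im=cv2.imread('pics/e.png')
c=bot.calibration('wrist');K=np.array(c["camera_matrix"]);T=np.array(c["camera_from_world"])
def pj(p):
    q=K@(T[:3,:3]@p+T[:3,3]);return (q[:2]/q[2]).round(1)
s=bot.get_state();t=np.array(s['tcp_pos']);print(s['t'],t,'R\n',T[:3,:3])
for dx in(0,.011):
  for dz in(0,.019,.04):print(dx,dz,pj(t+[dx,0,dz]))
for m in(.457,.473):
  for d in(-.027,.027):
    for z in(.102,.128):print(m,d,z,pj([m+d,-.254,z]))
cv2.imwrite('pics/e2.png',cv2.resize(im[120:300,180:330],None,fx=3.3,fy=3.3,interpolation=2))
```

```text
18.6917 [ 0.4351 -0.234   0.1101] R
 [[-0.0172 -0.9999 -0.0008]
 [-0.9587  0.0162  0.2839]
 [-0.2839  0.0056 -0.9588]]
0 0 [258.7 232.5]
0 0.019 [258.8 247.7]
0 0.04 [258.9 269.2]
0.011 0 [258.4 214.2]
0.011 0.019 [258.4 227.6]
0.011 0.04 [258.4 246.6]
0.457 -0.027 0.102 [292.5 234.4]
0.457 -0.027 0.128 [297.8 255.2]
0.457 0.027 0.102 [293.9 143.1]
0.457 0.027 0.128 [299.9 150.7]
0.473 -0.027 0.102 [292.9 208.9]
0.473 -0.027 0.128 [298.4 226.4]
0.473 0.027 0.102 [294.3 112.9]
0.473 0.027 0.128 [300.7 115.4]
```

View pics/e2.png

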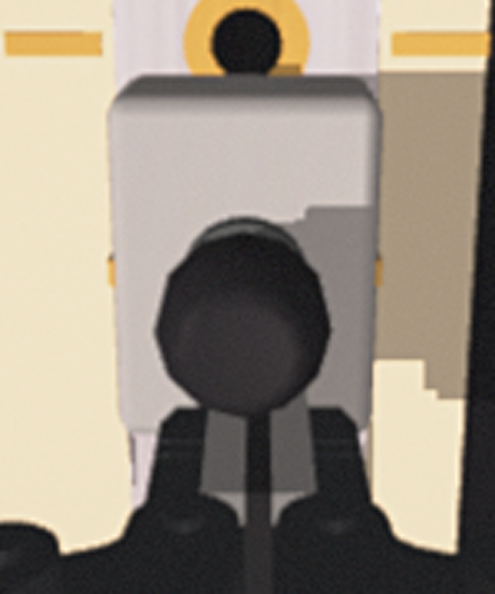

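The fingers overhang the carriage's rear edge, and the 22 mm TCP offset points to contact with the knob instead of the face. The real tips may be higher than the reported TCP. I'll back off and find the tip height with a guarded touch on the strip.

Run:
```python
from h import *
np.set_printoptions(precision=4,suppress=True)
st=bot.get_state
def F(n=6):
    a=[]
    for _ in range(n): bot.wait(.03);a.append(st()['ft_force'])
    return np.mean(a,0)
bot.move_straight([.385,-.233,.110],velocity=.1)
im=save('wrist','f.png')
f0=F()
for z in np.arange(.108,.079,-.002):
    bot.move_straight([.385,-.233,z],velocity=.03)
    f=F(3)-f0
    print(round(z,4),st()['tcp_pos'][2],f)
    if f[2]>3: break
print(st()['t'])
cv2.imwrite('pics/f2.png',cv2.resize(im[60:330,160:360],None,fx=2.2,fy=2.2,interpolation=2))
```

```text
0.108 0.10790534832337192 [ 0.2575  0.0101 -0.6667]
0.106 0.1059849034725529 [ 0.4594 -0.4142 -0.0926]
0.104 0.10394057001700055 [-0.2455  0.1799  0.6461]
0.102 0.1019787055991191 [-0.3548  0.3003 -0.0993]
0.1 0.09998330067071903 [ 0.1067  0.0904 -0.6261]
0.098 0.097963317811364 [ 0.6291 -0.0876  0.0461]
0.096 0.09595843596319373 [0.6964 0.4691 0.1667]
0.094 0.09397892449804682 [ 0.0837 -0.0746 -0.0139]
0.092 0.09195208008785101 [-0.0113  0.8906 -0.0207]
0.09 0.08997040236684309 [ 0.4972  0.8071 -0.0519]
0.088 0.08797520339353125 [0.2571 0.2501 0.1182]
0.086 0.08597358553254197 [-0.5225 -0.1175 -0.4631]
0.084 0.08398216831959388 [0.3489 0.747  0.1896]
0.082 0.08198017517182979 [-0.2169  0.4532 -0.1896]
0.08 0.07996534271191061 [ 0.2157  0.3313 -0.362 ]
24.8417
```

View pics/f2.png

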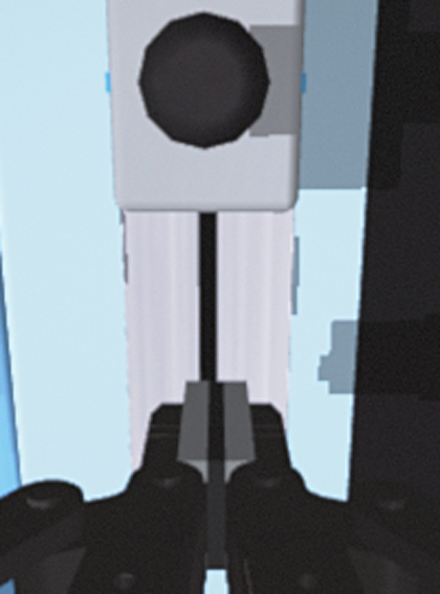

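The view shows the fingers clear, with their front at about row 233. No contact came down to a TCP of 0.080, so the true tips are about 25 mm above the nominal TCP. At a TCP height of 0.083 they face the carriage's end face and stay below the knob contact. Now I'll push the face in small steps, watching the force and the camera.

```bash
cat >> h.py <<'E'
def F(n=5):
    a=[]
    for _ in range(n): bot.wait(.03);a.append(bot.get_state()['ft_force'])
    return np.mean(a,0)
def orange(im,c0,c1,r0,r1):
    hsv=cv2.cvtColor(im,cv2.COLOR_RGB2HSV);o=(abs(hsv[...,0].astype(int)-20)<8)&(hsv[...,1]>120)
    r,c=np.nonzero(o[r0:r1,c0:c1]);return (r.mean()+r0,len(r)) if len(r) else None
E
python3 - <<'E'
from h import *
np.set_printoptions(precision=3,suppress=True)
bot.move_straight([.385,-.233,.083],velocity=.05);f0=F()
for x in(.41,.418,.425,.433,.440):
    bot.move_straight([x,-.233-.018*(x-.38),.083],velocity=.04)
    print(x,bot.get_state()['tcp_pos'],F(3)-f0)
im=save('wrist','g.png')
a=orange(im,190,211,100,220);b=orange(im,211,218,120,260);c=orange(im,292,300,120,260)
print(a,b,c,bot.get_state()['t'])
for k in bot.spot_point('slide_mid','wrist')[:1]:print(k['p'],k['uv'],ray('wrist',k['uv'],.115))
if a:print(ray('wrist',(200,a[0]),.1))
cv2.imwrite('pics/g2.png',cv2.resize(im[60:330,160:360,::-1],None,fx=2.2,fy=2.2,interpolation=2))
E
```

```text
0.41 [ 0.41  -0.233  0.083] [-0.005 -0.013  0.099]
0.418 [ 0.418 -0.234  0.083] [0.077 0.628 0.159]
0.425 [ 0.425 -0.234  0.083] [-0.499  0.57  -0.054]
0.433 [ 0.434 -0.234  0.083] [-0.008  0.413  0.099]
0.44 [ 0.441 -0.234  0.083] [0.365 0.173 0.001]
(np.float64(155.3716814159292), 113) None None 27.9333
0.63 [253.2, 178.1] [ 0.48  -0.232  0.115]
[ 0.488 -0.207  0.1  ]
```

View pics/g2.png

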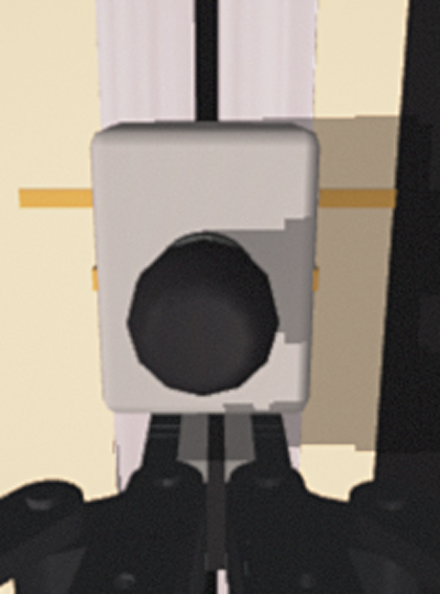

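The fingertips now stand behind the face, with the knob untouched. The marks are at crop row 198 and the carriage front at crop row 122, about 10 mm short of the stop. In contact, the carriage stays still in the wrist image, so any jump ahead shows there. I'll step in, watching for that jump and the force.

```bash
cat >> h.py <<'E'
def front(im):
    g=cv2.cvtColor(im,cv2.COLOR_RGB2GRAY).astype(float)[85:130,222:242].mean(1)
    d=np.diff(cv2.GaussianBlur(g[:,None],(1,5),1)[:,0]);i=int(d.argmin());w=np.minimum(d[max(i-2,0):i+3],0)
    return 85.5+float((w*np.arange(max(i-2,0),max(i-2,0)+len(w))).sum()/w.sum())
E
python3 - <<'E'
from h import *
np.set_printoptions(precision=3,suppress=True)
im=cv2.imread('pics/g.png')[:,:,::-1].copy();r0=front(im)
print(r0,ray('wrist',(232,r0),.102)[0]-.027)
f0=np.zeros(3)
for x in list(np.arange(.443,.4471,.002))+list(np.arange(.4475,.4531,.0007)):
    bot.move_straight([x,-.233-.018*(x-.38),.083],velocity=.02)
    f=F(4)[0];im=bot.snapshot('wrist');r=front(im);a=orange(im,180,198,130,190)
    print(round(x,4),bot.get_state()['tcp_pos'][0].round(4),round(f,2),round(r,2),(ray('wrist',(232,r),.102)[0]-.027).round(4),ray('wrist',(190,a[0]),.1)[0].round(4) if a else None)
    if abs(f)>5 or r<r0-2.5: break
print(bot.get_state()['t'])
cv2.imwrite('pics/h.png',im[:,:,::-1])
cv2.imwrite('pics/h2.png',cv2.resize(im[60:330,160:360,::-1],None,fx=2.2,fy=2.2,interpolation=2))
E
```

```text
114.63597644268151 0.4790202871766144
0.443 0.443 -1.23 115.37 0.4815 0.4903
0.445 0.4452 -0.47 115.37 0.4837 0.4904
0.447 0.4471 -0.09 104.48 0.4903 0.4904
29.3333
```

View pics/h2.png

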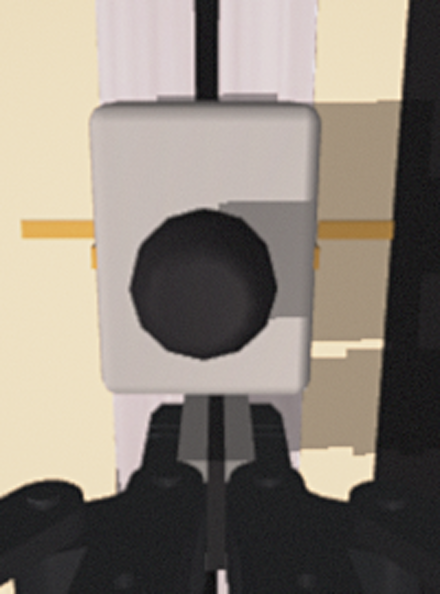

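The slide jumped ahead into the stop: its middle is at 0.4903 m against the mark at 0.4904 m, and the knob looks lower and clear of the fingers. I'll retreat, verify and hand in.

Run:
```python
from h import *
np.set_printoptions(precision=3,suppress=True)
bot.move_straight([.40,-.233,.083],velocity=.1)
im=bot.snapshot('wrist')
for k in bot.spot_point('slide_mid','wrist')[:1]:print(k['p'],k['uv'],ray('wrist',k['uv'],.115))
bot.move_straight([.37,-.233,.2],velocity=.15)
save('top','i.png')
for k in bot.spot_point('jarrito_mid','top')[:1]:print(k['p'],ray('top',k['uv'],.133))
bot.wait(.5);print(bot.get_state()['t']);print(bot.job_done())
```

```text
0.75 [ 0.506 -0.332  0.133]
31.6083
the job is handed in; nothing more can be done
None
```

I handed the job in at 31.6 s: the last pictures put the slide in the click stop, within about 0.1 mm of the marks, and the jarrito wholly on the hob plate about 0.09 m right of the line; early in the push, before I lowered the tips to the carriage's end face, the fingers seem to have pushed the slide about 40 mm by its knob, with no sign of lifting.

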